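# Gauge the bore of a sensor housing and present the gauge tip at the magnifier

## Robot

A 7-joint arm with a two-finger parallel gripper is mounted at the origin on the work surface. World frame = base frame: x ahead of the robot, y to its left, z up, the work surface at z = 0. Lengths are in m, angles in degrees, forces in N, time in s.
With the tool pointing down it reaches from about 0.35 to 0.9 m from the base axis. Payload 19.9 kg.
Tool frame: the origin (TCP) lies on the mounting face of the last link; the fingertips stand 199 mm ahead of it and the grasp point (between the pads) lies 180 mm ahead of it (arm.hold_point_z is the distance from the TCP to the grasp point, in m); z points along the fingers, y is the direction in which the jaws open and shut (so a half turn about z gives the same grasp; the last joint's range is limited). The gripper opens to 94 mm and grips with 3 to 60 N. Pads are 16 mm wide; open, the fingers measure 119 mm over their backs; the gripper's body (75 mm by 177 mm) begins 78 mm behind the grasp point.
Start: joints at [-75.831, 23.915, -0.59, 92.452, 0.269, 63.638, -3.037], TCP at [0.178, 0.599, 0.405] pointing down, gripper open.
Joint ranges: [-161.28, 161.28], [-22.2, 115.67], [-73.04, 71.86], [3.21, 147.25], [-68.34, 248.33], [10.77, 114.83], [-161.83, 161.83]. Speed limits (degrees/s): [108.29, 108.29, 136.94, 136.94, 172.46, 172.46, 172.46].

## Interface

Orientations are given as [roll, pitch, yaw] about the fixed x, y, z axes, in that order (R = Rz(yaw) Ry(pitch) Rx(roll)).
In Python, from bench import arm gives the robot as it stands.
- The arm moves only by the tool servo_tool, never from a script. Its argument "targets" is a list of rows, each a list of 7 numbers: the shift along the tool's x, y, z in mm, then the turn, a rotation vector about the tool's x, y, z in rad, then the opening, from 0 (shut) to 1 (fully open). A call has 1 to 8 rows; each row is the pose to reach, as a shift and turn from the pose commanded when the call began, along the tool's axes at that moment; what a row does not reach only later rows make up. A row lasts 1/8 s, in which the tool goes at most 62.5 mm and 10.7 degrees, less where a joint would pass 70% of its speed; a pose out of reach is approached as far as the arm can. A call with a gripper value outside its range is refused whole. The fingers move at their own pace and stop on an object; the grip force is fixed at half the most. Time passes only in rows, so rows that repeat a pose let the fingers close. It gives the time, the measured TCP pose, the force and the opening at its end, in the units of the state.
- arm.observe(): the state, without advancing time (a new reading comes with each control period).
- arm.get_image(name): name is "side" or "top" or "wrist"; returns a dict with "pixels" (384x512x3 uint8, blue, green, red), "range_z" (384x512 float32, m along the optical axis (not along the pixel's ray), 0 where there is no reading), "vfov" (degrees; the focal length in pixels is half the picture's height over the tangent of half this angle, whatever the lens; pixels are square), "cx", "cy" (the principal point, pixels), "extrinsics" (4x4, takes a point from world to camera coordinates). Camera axes: x right, y down, z forward; pixel columns grow to the right and rows downward; lengths in m; the calibration is good to about 2 mm. A picture is of the moment at which its call begins.
- arm.close_job(): hands the job in, once; it reports no verdict.
Trained networks look in the newest picture that a camera, given by its name, has taken for a name from the list of things; names that differ only in an ending like _2 or _b are one class to them, and where a whole thing is asked for, a point or a joint stands for the part that bears it (a point fixed in the world has none). Each returns a list of dicts, best first, with "conf" (0 to 1); they miss things now and then, are a little off and sometimes report something else, mostly with a low value. They report only what shows in the picture. A call takes as long as a camera call.
- arm.silhouettes(camera, query): "region" (384x512 bool, what is visible of it) and "bbox" ([left, top, right, bottom] in pixels, round what is visible of it).
- arm.spot_point(camera, query): "location" ([column, row] in pixels: a listed point, or the origin of a listed thing).
The state is a dict: "time": time; "joint_positions": joint angles; "dq": joint speeds; "joint_efforts": joint torques, N m; "tool_pos": TCP position; "tcp_rot": TCP orientation; "ft_force": force on the tool from outside, world axes, zero at the start; "ft_torque": the same for the moment, N m; "opening": finger opening in m.
Only numpy, scipy, OpenCV 4.12 (cv2) and the standard library are available. Lean on these libraries where they do the work, as an engineer would, in place of code of your own. Each camera call takes 0.05 s, during which the arm holds its last target. There are 200 camera calls.

## Task

Check the bore of the aluminium housing tube in the blue bench holder: take the clearance gauge from its wooden rest, slide its rod gently down the sloping bore until the collar stops fully home on the tube's mouth, and draw it right out again without shifting the tube. Then present its tip so that the marks on the blue band can be read: hold the gauge level and across the view of the desk magnifier, the band about 5 cm behind the middle of the lens on your own (robot) side, without touching the magnifier. Finish while still holding it there, still; leave the parts dish, solder spool, flux bottle and screwdriver alone.

Things in the scene. Friction and masses are not known exactly. Their poses are not given: they have to be found in the camera images.
- gauge: Clearance gauge, 198 mm, 0.13-0.25 kg, level in its rest at the start. Origin: middle of the handle, on the axis; +x to the tip, z up. Black octagonal handle 22 mm across flats, x -50 to 50 (flats upright at the sides; grip free at x -20 to 40). Brass collar 36 mm dia, x 50 to 58. Steel rod 18 mm dia, x 58 to 148, last 10 mm tapers to 10 dia. Blue band x 116 to 136. Centre of mass near x 37.
- gauge_collar (a point): Centre of the gauge collar's front face (the face towards the tip), at x = 58 mm on the gauge's axis; axes as the gauge's.
- gauge_band (a point): Middle of the blue band, on the gauge's axis at x = 126 mm; axes as the gauge's.
- gauge_tip (a point): End of the rod, on the gauge's axis at x = 148 mm; axes as the gauge's.
- gauge_rest: Fixed wooden block 200 x 50 x 12 mm with two saddles, 14 mm long and 42 mm wide, carrying the gauge with its axis 55 mm above the work surface: at x -41 mm (handle's end, cheeks 54 mm high) and x 112 mm (rod, cheeks 56 mm high). Origin: underside, below the middle of the gauge's handle; x towards the gauge's tip.
- bore_mouth (a point): Centre of the open upper mouth of the aluminium housing tube (28 mm outside, 22 mm bore, open right through, 100 mm long). +x runs down the bore, the way the gauge goes in, 23 to 40 degrees below level, roughly away from the robot; y level. Clamped 50 mm down the bore in blue jaws; the swivel is stiff (slips at 3 N m). Gauge fully home = collar face at this point.
- holder: Fixed bench holder on a brown board 170 by 210 mm: black rail along its y, two blue uprights 131 mm high with their inner faces 36 mm either side of the middle, black knobs outside reaching 80 mm to either side. Origin on the underside of the board at the middle; the tube's middle is 112 mm above it.
- magnifier: Fixed desk magnifier: black round foot 110 mm across, thin steel column, upright white ring 110 mm across and 14 mm thick with a glass lens 93 mm across. Origin at the underside of the foot; z up; x is the lens's viewing axis, -x the robot's side of the glass, +x the reader's side; y runs level in the plane of the glass.
- lens_center (a point): Centre of the magnifier's lens, 190 mm above the work surface; axes as the magnifier's.
- dish: Loose shallow black parts dish with small brass parts, 80 mm across, 16 mm high; origin at its underside. Leave alone.
- spool: Loose solder spool standing on end, 60 mm across, 40 mm high; origin at its underside. Leave alone.
- flux: Loose small amber flux bottle with a red cap, 36 mm across, 75 mm high; origin at its underside. Leave alone.
- driver: Loose screwdriver with a red handle, 160 mm long, lying on the bench. Leave alone.

How it is judged:
By the outcome, as a careful person would: the job done as asked, in the order asked, and still so for the second after the job is handed in, while the arm keeps its last pose, push and grip.
It also fails if it takes over 54 s, if anything falls off the work surface, if the arm or the gripper's body presses on something with over 40 N, if the wrist force passes 120 N, or if a joint passes its speed limit or range.

## Working session

There is one attempt and no reset: what is moved stays moved. The work goes in short steps, Python scripts to look and compute and a tool call to move; the robot and the scene stay as the last step left them, time stands still between calls to the robot, and variables do not carry over. Pictures are saved under pics/ and viewed, about 8 in all and at most 12, crops included, and the job is handed in when it is done.

Besides the shell and the picture viewer there is one more tool, called after "Request:" by a JSON object that holds its "fn" and its "kwargs", one argument or row to a line. servo_tool: Moves the arm, as the interface text tells. Its arguments: {"type":"object","properties":{"targets":{"type":"array"}},"required":["targets"]}

```bash
mkdir -p pics; ls
cat > h.py <<'E'
import numpy as np, cv2
from bench import arm
from scipy.spatial.transform import Rotation as R
def K(im):
    f=im["pixels"].shape[0]/2/np.tan(np.radians(im["vfov"])/2); return f,im["cx"],im["cy"]
def unproj(im,u,v,z):
    f,cx,cy=K(im); c=np.stack([(u-cx)*z/f,(v-cy)*z/f,z,np.ones_like(z)],-1)
    return (c@np.linalg.inv(im["extrinsics"]).T)[...,:3]
def cloud(im,m=None):
    v,u=np.indices(im["range_z"].shape); z=im["range_z"]
    k=z>0
    if m is not None:k&=m
    return unproj(im,u[k],v[k],z[k])
def at(im,uv):
    u,v=np.round(uv).astype(int); w=im["range_z"][max(v-2,0):v+3,max(u-2,0):u+3]; w=w[w>0]
    return unproj(im,np.float64(uv[0]),np.float64(uv[1]),np.median(w)) if len(w) else None
def proj(im,p):
    f,cx,cy=K(im); c=im["extrinsics"]@np.append(p,1); return f*c[0]/c[2]+cx,f*c[1]/c[2]+cy
E
python3 - <<'E'
from h import *
np.set_printoptions(precision=4,suppress=True)
ims={}
for n in ["side","top"]:
    im=arm.get_image(n); ims[n]=im; cv2.imwrite(f"pics/{n}0.png",im["pixels"])
    np.savez(f"{n}0.npz",**im)
    for q in ["gauge","gauge_collar","gauge_tip","gauge_rest","bore_mouth","holder","magnifier","lens_center","dish","spool","flux","driver"]:
        s=arm.spot_point(n,q)[:1]
        for d in s: print(n,q,round(d["conf"],2),np.array(d["location"]),at(im,np.array(d["location"])))
        if not s: print(n,q,"none")
    print(n,"cam",np.linalg.inv(im["extrinsics"])[:3])
print(arm.observe())
E
```

```text
pics
side gauge 0.65 [197.5 151.9] [0.4617 0.2965 0.0604]
side gauge_collar 0.91 [214.2 145. ] [0.515 0.302 0.067]
side gauge_tip 0.84 [241.5 139.4] [0.6034 0.3122 0.0561]
side gauge_rest 0.92 [202.4 165. ] [0.4687 0.2889 0.0129]
side bore_mouth 0.74 [274.6 180.8] [0.5995 0.0245 0.1389]
side holder 0.77 [287.1 214. ] [ 0.6207 -0.0119  0.0472]
side magnifier 0.67 [294.8 337.4] [ 0.5154 -0.3083  0.0257]
side lens_center 0.93 [300.2 295. ] [ 0.5162 -0.3088  0.1944]
side dish 0.66 [197.6 235.8] [0.3919 0.0329 0.0058]
side spool 0.62 [295.3 169.6] [0.7234 0.169  0.0138]
side flux 0.87 [358.5 269.3] [ 0.7248 -0.2023  0.0112]
side driver 0.98 [200.3 291.6] [ 0.3598 -0.1347  0.0179]
side cam [[ 0.9417 -0.2541  0.2207  0.3449]
 [-0.336  -0.6748  0.6571 -0.609 ]
 [-0.018  -0.6929 -0.7208  0.7924]]
top gauge 0.75 [116.6 245.7] [0.47   0.3042 0.0655]
top gauge_collar 0.67 [116.4 221. ] [0.5265 0.3059 0.0703]
top gauge_tip 0.77 [116.4 182.6] [0.6287 0.3324 0.0014]
top gauge_rest 0.76 [122.5 247.2] [0.4669 0.2951 0.0503]
top bore_mouth 0.64 [242.  182.5] [0.6041 0.0154 0.1484]
top holder 0.66 [237
[... 305 characters left out ...]
46 ]
top driver 0.8 [298.8 288. ] [ 0.371  -0.1202  0.0178]
top cam [[ 0.0009 -0.9895  0.1447  0.445 ]
 [-0.9998 -0.0038 -0.0198  0.0012]
 [ 0.0202 -0.1446 -0.9893  1.0369]]
{'time': 1.3, 'joint_positions': array([-75.8301,  23.9144,  -0.5909,  92.4514,   0.2722,  63.641 ,
        -3.0356]), 'dq': array([-0.0352,  0.0534,  0.092 , -0.0495, -0.0092,  0.0682, -0.055 ]), 'joint_efforts': array([ -0.0004, -85.1043,   0.638 , -42.6274,  -0.0487,   0.0142,
        -0.    ]), 'tool_pos': array([0.178 , 0.5991, 0.4046]), 'tcp_rot': array([-179.9947,    0.0046,  163.4555]), 'ft_force': array([-0.5562,  0.8363,  0.5035]), 'ft_torque': array([ 0.0574, -0.0008,  0.0708]), 'opening': 0.09406059486819686}
```

View images.

Run:
```python
import cv2,numpy as np
a=cv2.imread("pics/side0.png");b=cv2.imread("pics/top0.png")
a=a[90:384,130:430];b=b[90:384,80:450]
cv2.imwrite("pics/both.png",np.hstack([cv2.resize(a,None,fx=1.2,fy=1.2),cv2.resize(b,None,fx=1.2,fy=1.2)])[:, :800])
```

```text
(no output)
```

View pics/both.png

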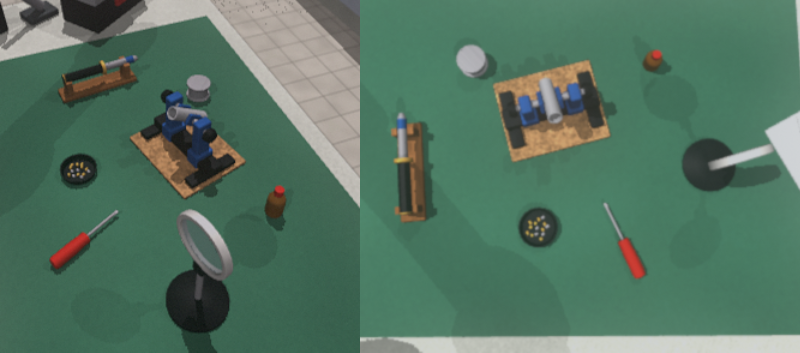

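Run:
```python
from h import *
np.set_printoptions(precision=4,suppress=True)
P={};C={}
for n in ["side","top"]:
    im=dict(np.load(f"{n}0.npz")); v,u=np.indices(im["range_z"].shape); k=im["range_z"]>0
    P[n]=cloud(im); C[n]=im["pixels"][k].astype(float)
    hsv=cv2.cvtColor(im["pixels"],cv2.COLOR_BGR2HSV)[k]; p=P[n]
    def box(a,b): return np.all((p>a)&(p<b),1)
    # gauge
    m=box([.38,.25,.058],[.68,.36,.09]); q=p[m]; c=q.mean(0); d=np.linalg.svd(q-c)[2][0]
    d*=np.sign(d[0]); t=(q-c)@d
    print(n,"gauge",len(q),c,d,np.degrees(np.arctan2(d[1],d[0])),"ends",c+d*t.min(),c+d*t.max())
    mb=m&(hsv[:,0]>95)&(hsv[:,0]<125)&(hsv[:,1]>100); print(" band",mb.sum(),p[mb].mean(0) if mb.any() else 0)
    mc=m&(hsv[:,0]>12)&(hsv[:,0]<35)&(hsv[:,1]>110)&(hsv[:,2]>90); print(" collar",mc.sum(),p[mc].mean(0) if mc.any() else 0)
    # tube: unsaturated bright
    mt=box([.52,-.06,.06],[.74,.1,.2])&(hsv[:,1]<60)&(hsv[:,2]>90); q=p[mt]; c=np.median(q,0)
    q=q[np.linalg.norm(q-c,axis=1)<.08]; c=q.mean(0); d=np.linalg.svd(q-c)[2][0];d*=np.sign(d[0]);t=(q-c)@d
    print(n,"tube",len(q),c,d,"yaw",np.degrees(np.arctan2(d[1],d[0])),"down",np.degrees(-np.arcsin(d[2])),c+d*t.min(),c+d*t.max())
    mr=box([.4,-.42,.13],[.62,-.2,.26])&(hsv[:,1]<60)&(hsv[:,2]>120); q=p[mr]
    if len(q)>10:
        c=q.mean(0);s=np.linalg.svd(q-c); print(n,"ring",len(q),c,"n",s[2][2],s[1],q.min(0),q.max(0))
    # board corners
    mw=box([.45,-.16,.005],[.78,.2,.03])&(hsv[:,0]<22)&(hsv[:,1]>60); q=p[mw][:,:2].astype(np.float32)
    r=cv2.minAreaRect(q); print(n,"board",r)
```

```text
side gauge 351 [0.5047 0.3048 0.0643] [ 0.9945  0.1039 -0.0096] 5.963102894940531 ends [0.4162 0.2956 0.0651] [0.613  0.3161 0.0632]
 band 22 [0.5915 0.3138 0.0636]
 collar 36 [0.5091 0.3036 0.0676]
side tube 205 [0.6233 0.018  0.1282] [ 0.8511  0.1907 -0.4892] yaw 12.627649656617043 down 29.28543643502526 [0.5915 0.0108 0.1465] [0.6796 0.0306 0.0959]
side ring 576 [ 0.5175 -0.3107  0.2187] n [ 0.9493  0.3128 -0.0304] [0.8406 0.5888 0.0839] [ 0.4973 -0.3519  0.1435] [ 0.5358 -0.2597  0.2474]
side board ((0.6292396187782288, 0.022360339760780334), (0.16930389404296875, 0.20948264002799988), 14.86293888092041)
top gauge 748 [0.5094 0.3095 0.0643] [ 0.9956  0.0931 -0.0112] 5.345072708967253 ends [0.4196 0.3011 0.0653] [0.6153 0.3194 0.0631]
 band 54 [0.594  0.3169 0.0636]
 collar 79 [0.5094 0.309  0.067 ]
top tube 582 [0.6306 0.0253 0.1238] [ 0.8497  0.2288 -0.4751] yaw 15.071223415813822 down 28.366865570099737 [0.5924 0.015  0.1451] [0.6794 0.0385 0.0965]
top ring 403 [ 0.5169 -0.2917  0.2313] n [-0.9479 -0.3144 -0.0523] [0.5825 0.371  0.0798] [ 0.4985 -0.3498  0.1419] [ 0.5411 -0.2487  0.2478]
top board ((0.6328595280647278, 0.025381557643413544), (0.16920821368694305, 0.2090621441602707), 15.015388488769531)
```

The picture shows the gauge in its rest (top view left, tip up/away), the holder in the middle and the magnifier at lower right. The network's points agree with the picture. Next is a move to pregrasp.

```bash
cat >> h.py <<'E'
np.set_printoptions(precision=4,suppress=True)
HZ=arm.hold_point_z
def pose():
    s=arm.observe(); return np.array(s["tool_pos"]),R.from_euler("xyz",s["tcp_rot"],degrees=True),s
def gframe(yaw,down):
    return R.from_euler("ZY",[yaw,down],degrees=True)   # gauge x,y,z axes, x pitched down
def toolR(G,lean):
    M=G.as_matrix(); gx,gy,gz=M.T; l=np.radians(lean)
    return R.from_matrix(np.stack([-np.cos(l)*gx-np.sin(l)*gz,gy,-np.cos(l)*gz+np.sin(l)*gx],1))
def row(pg,Rt):
    """shift mm, rotvec to bring grasp point to pg with tool rotation Rt"""
    p,Rc,_=pose(); t=np.asarray(pg)-HZ*Rt.as_matrix()[:,2]
    d=Rc.inv().apply(t-p)*1000; w=(Rc.inv()*Rt).as_rotvec()
    print("row",np.round(d,1),np.round(w,4),"dist",round(np.linalg.norm(d)),"deg",round(np.degrees(np.linalg.norm(w)),1)); return d,w
E
python3 - <<'E'
from h import *
Rt=toolR(gframe(5.5,0),15)
row(np.array([.4736,.3065,.055])-.10*Rt.as_matrix()[:,2],Rt); print(HZ)
E
```

```text
row [-299.4 -223.6   78.8] [-0.0505 -0.2585 -0.3825] dist 382 deg 26.6
0.1804
```

Request:
{"fn": "servo_tool", "kwargs": {
  "targets": [
    [-299,-224,79,-0.05,-0.2585,-0.3825,1],
    [-299,-224,79,-0.05,-0.2585,-0.3825,1],
    [-299,-224,79,-0.05,-0.2585,-0.3825,1],
    [-299,-224,79,-0.05,-0.2585,-0.3825,1],
    [-299,-224,79,-0.05,-0.2585,-0.3825,1],
    [-299,-224,79,-0.05,-0.2585,-0.3825,1],
    [-299,-224,79,-0.05,-0.2585,-0.3825,1],
    [-299,-224,79,-0.05,-0.2585,-0.3825,1]
  ]
}}

```text
time: 2.3
tool_pos: [0.4009, 0.2992, 0.3258]
tcp_rot: [-180.0, 15.0, -174.6]
ft_force: [0.1, 1.6, -0.5]
opening: 0.0941
```

Run:
```python
from h import *
im=arm.get_image("wrist"); np.savez("w1.npz",**im)
cv2.imwrite("pics/w1.png",im["pixels"])
p=cloud(im); k=im["range_z"]>0; hsv=cv2.cvtColor(im["pixels"],cv2.COLOR_BGR2HSV)[k]
m=np.all((p>[.38,.25,.045])&(p<[.68,.36,.09]),1)
mc=m&(hsv[:,0]>12)&(hsv[:,0]<35)&(hsv[:,1]>110)&(hsv[:,2]>90); mb=m&(hsv[:,0]>95)&(hsv[:,0]<125)&(hsv[:,1]>100)
q=p[m&(p[:,2]>.058)];c=q.mean(0);d=np.linalg.svd(q-c,full_matrices=False)[2][0];print(len(q),c,d)
for n,mm in (("collar",mc),("band",mb)):
    if mm.any(): print(n,mm.sum(),p[mm].mean(0),p[mm].min(0),p[mm].max(0))
for x in np.arange(.42,.62,.02):
    s=p[m&(abs(p[:,0]-x)<.004)&(p[:,2]>.055)]
    if len(s)>5: print(x,len(s),s[:,1].min(),s[:,1].max(),s[:,2].max())
for q in ["gauge","gauge_collar","gauge_band","gauge_tip"]:
    for s in arm.spot_point("wrist",q)[:1]: print(q,s["conf"],s["location"],at(im,np.array(s["location"])))
s=pose()[2];print(s["time"],s["joint_positions"],s["tool_pos"],s["tcp_rot"],s["ft_force"])
```

```text
3429 [0.4904 0.3079 0.0634] [ 0.9956  0.094  -0.0057]
collar 1232 [0.4925 0.3087 0.0582] [0.4183 0.2805 0.045 ] [0.5869 0.3372 0.0726]
band 184 [0.5935 0.3174 0.0615] [0.5836 0.3083 0.0567] [0.6047 0.3268 0.0644]
0.42 277 0.2894156770643369 0.31284523909107076 0.06752061084803004
0.44 215 0.2923721487139377 0.31412872365970385 0.06636406566378228
0.46 191 0.2938652734843857 0.31605074690852925 0.06632990625093915
0.48000000000000004 166 0.29635943260240183 0.3173800061807701 0.06647036111873289
0.5 149 0.29791279473111204 0.3197497260203695 0.06690326148044662
0.52 383 0.2935524110888985 0.3283044080469777 0.0725720665144357
0.54 93 0.3042717647860994 0.3214421699234029 0.06435645326893333
0.56 88 0.30577351923217727 0.32316054555977564 0.06350676604751801
0.5800000000000001 137 0.29518777403698215 0.33714977914860944 0.0640337008129554
0.6000000000000001 71 0.30904039262142047 0.32698907760771556 0.0640469296794865
gauge 0.23 [259.4, 293.5] [0.5999 0.319  0.0627]
gauge_collar 0.71 [168.0, 313.6] [0.399  0.2741 0.2351]
gauge_band 0.61 [260.1, 285.0] [0.5856 0.3184 0.0629]
gauge_tip 0.86 [260.2, 293.5] [0.5999 0.3199 0.0627]
2.55 [-49.7756  14.479    7.9168 118.5918  11.977   35.5572  44.23  ] [0.4002 0.3002 0.3258] [-179.9979   15.0032 -174.3976] [0.6689 0.2221 0.5875]
```

View pics/w1.png

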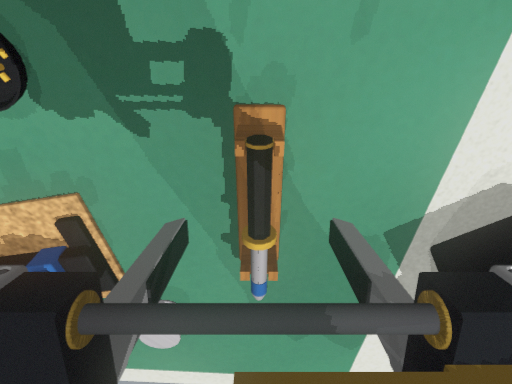

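The wrist view shows the gauge centred between the fingers: handle rows 140–235, collar about 240, band about 285. The depth data put the gauge origin at about (0.468, 0.306, 0.055), yaw 5.4°.

Run:
```python
from h import *
Rt=toolR(gframe(5.4,0),15)
row(np.array([.486,.3075,.055]),Rt)
```

```text
row [-13.   -1.  103.5] [0.0009 0.0001 0.0034] dist 104 deg 0.2
```

Request:
{"fn": "servo_tool", "kwargs": {
  "targets": [
    [-13,-1,30,0,0,0.003,1],
    [-13,-1,60,0,0,0.003,1],
    [-13,-1,85,0,0,0.003,1],
    [-13,-1,103.5,0,0,0.003,1],
    [-13,-1,103.5,0,0,0.003,0.6],
    [-13,-1,103.5,0,0,0.003,0.3],
    [-13,-1,103.5,0,0,0.003,0.1],
    [-13,-1,103.5,0,0,0.003,0]
  ]
}}

```text
time: 3.55
tool_pos: [0.44, 0.3021, 0.2297]
tcp_rot: [179.9, 15.0, -174.7]
ft_force: [-0.3, 0.4, -0.1]
opening: 0.0571
```

Request:
{"fn": "servo_tool", "kwargs": {
  "targets": [
    [0,0,0,0,0,0,0],
    [0,0,0,0,0,0,0],
    [0,0,0,0,0,0,0],
    [0,0,0,0,0,0,0]
  ]
}}

```text
time: 4.05
tool_pos: [0.4401, 0.302, 0.229]
tcp_rot: [180.0, 15.0, -174.7]
ft_force: [-0.3, 0.4, -0.3]
opening: 0.0217
```

Run:
```python
from h import *
s=pose()[2];print(s["joint_positions"],s["tool_pos"],s["tcp_rot"],s["ft_force"],s["ft_torque"])
Rt=pose()[1]; print(s["tool_pos"]+HZ*Rt.as_matrix()[:,2])
print(Rt.inv().apply([0,0,.12])*1000)
```

```text
[-46.8485  26.8304   8.3926 117.375   11.398   24.0245  45.6335] [0.4401 0.302  0.229 ] [ 179.9729   14.9959 -174.6799] [-0.2676  0.4104 -0.2834] [ 0.1067  0.2603 -0.0198]
[0.4865 0.3064 0.0548]
[ -31.05      0.0549 -115.9133]
```

Grip holds at 21.7 mm, which matches the handle. I'll lift, then carry it towards the bore.

Request:
{"fn": "servo_tool", "kwargs": {
  "targets": [
    [-5,0,-20,0,0,0,0],
    [-10.5,0,-39,0,0,0,0],
    [-20,0,-75,0,0,0,0],
    [-31,0,-116,0,0,0,0],
    [-39,0,-145,0,0,0,0],
    [-39,0,-145,0,0,0,0]
  ]
}}

```text
time: 4.8
tool_pos: [0.4405, 0.302, 0.381]
tcp_rot: [179.9, 15.1, -174.7]
ft_force: [-0.3, -0.2, -2.7]
opening: 0.0216
```

Run:
```python
from h import *
s=pose()[2];print(s["time"],s["ft_force"],s["ft_torque"],s["opening"],s["tool_pos"])
row([.42,-.02,.26],toolR(gframe(15,0),15))
```

```text
4.8 [-0.2888 -0.151  -2.6721] [-0.0374  0.328  -0.0308] 0.02155149937892217 [0.4405 0.302  0.381 ]
row [  78.8 -326.4  -77.3] [-0.0416  0.0027 -0.1638] dist 345 deg 9.7
```

Request:
{"fn": "servo_tool", "kwargs": {
  "targets": [
    [10,-30,-10,0,0,0,0],
    [25,-85,-25,-0.01,0,-0.04,0],
    [39,-145,-40,-0.02,0,-0.08,0],
    [52,-205,-52,-0.03,0,-0.12,0],
    [65,-260,-65,-0.04,0,-0.16,0],
    [75,-305,-75,-0.0416,0.0027,-0.1638,0],
    [78.8,-326.4,-77.3,-0.0416,0.0027,-0.1638,0],
    [78.8,-326.4,-77.3,-0.0416,0.0027,-0.1638,0]
  ]
}}

```text
time: 5.8
tool_pos: [0.3744, -0.0331, 0.4326]
tcp_rot: [-179.9, 14.8, -165.1]
ft_force: [0.2, 0.4, -2.2]
opening: 0.0218
```

Run:
```python
from h import *
s=pose()[2];print(s["time"],s["ft_force"],s["joint_positions"])
row([.42,-.031,.235],toolR(gframe(15,28.8),15))
```

```text
5.8 [ 0.2212  0.3928 -2.1574] [-26.6849 -10.3382  25.5391 127.2064   1.3437  47.7603 103.1478]
row [-79.   -9.6  44. ] [-0.0014  0.4987 -0.0024] dist 91 deg 28.6
```

Request:
{"fn": "servo_tool", "kwargs": {
  "targets": [
    [-20,-2,11,0,0.12,0,0],
    [-40,-5,22,0,0.25,0,0],
    [-60,-7,33,0,0.37,0,0],
    [-79,-9.6,44,0,0.4987,-0.002,0],
    [-79,-9.6,44,0,0.4987,-0.002,0],
    [-79,-9.6,44,0,0.4987,-0.002,0]
  ]
}}

```text
time: 6.55
tool_pos: [0.4615, -0.0184, 0.4105]
tcp_rot: [-179.9, -13.7, -164.9]
ft_force: [-0.5, -0.3, -1.4]
opening: 0.0214
```

Run:
```python
from h import *
p,Rc,s=pose();print(s["time"],s["tool_pos"],s["tcp_rot"],s["ft_force"],s["joint_positions"])
ims=[]
for n in ["side","top","wrist"]:
    im=arm.get_image(n); np.savez(f"{n}2.npz",**im); ims.append(im["pixels"])
    for q in ["gauge_collar","gauge_band","gauge_tip","bore_mouth"]:
        for d in arm.spot_point(n,q)[:1]: print(n,q,round(d["conf"],2),np.array(d["location"]),at(im,np.array(d["location"])))
    pc=cloud(im);k=im["range_z"]>0;hsv=cv2.cvtColor(im["pixels"],cv2.COLOR_BGR2HSV)[k]
    m=np.all((pc>[.4,-.1,.05])&(pc<[.75,.1,.3]),1)&(hsv[:,0]>95)&(hsv[:,0]<125)&(hsv[:,1]>100)&(pc[:,0]<.57)
    if m.any(): print(n,"band",m.sum(),pc[m].mean(0))
    mt=np.all((pc>[.56,-.04,.07])&(pc<[.72,.08,.2]),1)&(hsv[:,1]<60)&(hsv[:,2]>90)
    q=pc[mt]
    if len(q)>30:
        c=q.mean(0);dd=np.linalg.svd(q-c,full_matrices=False)[2][0];dd*=np.sign(dd[0]);t=(q-c)@dd
        print(n,"tube",len(q),c,dd,c+dd*np.percentile(t,1),c+dd*np.percentile(t,99))
M=Rc.as_matrix(); G=(Rc*R.from_matrix(toolR(gframe(0,0),15).as_matrix().T))
gp=p+HZ*M[:,2]; print("gframe x",G.as_matrix()[:,0],"grasp",gp,"tip",gp+.1295*G.as_matrix()[:,0],"band",gp+.1075*G.as_matrix()[:,0])
a=ims[0][90:290,180:360]; w=ims[2]
cv2.imwrite("pics/pre.png",np.hstack([cv2.resize(a,(345,384)),w[:, 60:512]]))
```

```text
6.55 [ 0.4615 -0.0184  0.4105] [-179.8896  -13.6762 -164.8997] [-0.4668 -0.2765 -1.371 ] [-26.7193  10.7761  27.4151 111.5811  -1.1639  71.9823 106.4517]
side gauge_collar 0.82 [216.2 185.9] [ 0.4458 -0.0327  0.2275]
side gauge_band 0.94 [242.6 186.4] [ 0.5077 -0.0139  0.1872]
side gauge_tip 0.93 [248.6 187.7] [0.571  0.1534 0.0057]
side bore_mouth 0.66 [272.4 185.9] [0.5914 0.0182 0.1302]
side band 51 [ 0.5131 -0.0103  0.1882]
side tube 191 [0.625  0.0174 0.1281] [ 0.8461  0.2134 -0.4884] [0.5928 0.0092 0.1466] [0.6784 0.0308 0.0973]
top tube 277 [0.6514 0.0206 0.1135] [ 0.3095  0.9095 -0.2774] [ 0.6344 -0.0292  0.1287] [0.6617 0.0509 0.1043]
wrist gauge_collar 0.76 [256.2 287.2] [ 0.4477 -0.0248  0.2328]
wrist gauge_band 0.74 [257.5 349.1] [ 0.5064 -0.0081  0.1967]
wrist gauge_tip 0.83 [261.1 360.7] [ 0.5189 -0.0019  0.1893]
wrist bore_mouth 0.18 [202.8 152.6] [ 0.3708 -0.1218  0.0143]
wrist band 316 [ 0.5154 -0.0047  0.19  ]
gframe x [ 0.8472  0.2281 -0.4799] grasp [ 0.4204 -0.0298  0.2352] tip [ 0.5301 -0.0003  0.1731] band [ 0.5114 -0.0053  0.1836]
```

View pics/pre.png

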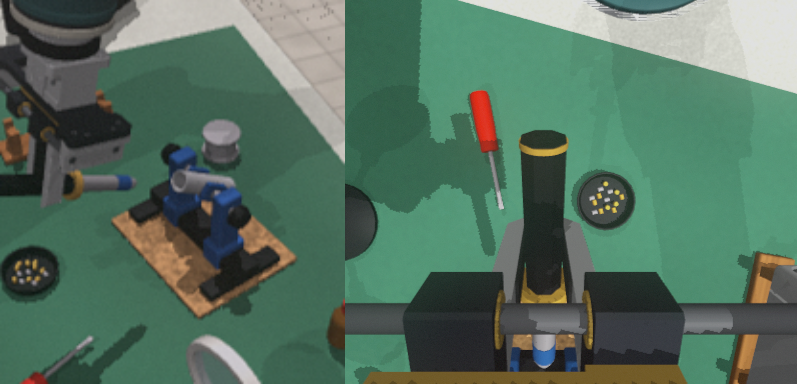

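The side view (left) shows the rod in line with the bore, about 5–6 cm short of the mouth. I'll fit cylinders to the tube and the rod to get the offset between them.

```bash
cat > fit.py <<'E'
from h import *
from scipy.optimize import least_squares
def cyl(q,r,c0,yaw,down,noise=.0015):
    """axis point at same 'along' as c0"""
    c0=np.array(c0)
    def ax(p): 
        d=gframe(p[2],p[3]).as_matrix(); d0=gframe(yaw,down).as_matrix()
        return c0+p[0]*d0[:,1]/1000+p[1]*d0[:,2]/1000, d[:,0]
    def f(p):
        c,d=ax(p); v=q-c; return (np.linalg.norm(v-np.outer(v@d,d),axis=1)-r)*1000
    s=least_squares(f,[0,0,yaw,down],loss="soft_l1",f_scale=1.)
    c,d=ax(s.x); return s.x,c,d,np.sqrt(np.median(s.fun**2))
def near(p,c,d,rmax,a,b):
    v=p-c; t=v@d; r=np.linalg.norm(v-np.outer(t,d),axis=1); return (r<rmax)&(t>a)&(t<b)
E
python3 - <<'E'
from fit import *
mid=np.array([.631,.024,.112]); d=gframe(15,28.8).as_matrix()[:,0]
def load(f):
    im=dict(np.load(f)); p=cloud(im); k=im["range_z"]>0; return p,cv2.cvtColor(im["pixels"],cv2.COLOR_BGR2HSV)[k]
for f in ["side0","top0","side2"]:
    p,h=load(f+".npz"); m=near(p,mid,d,.02,-.06,.06)&(h[:,1]<60)&(h[:,2]>80)
    x,c,dd,e=cyl(p[m],.014,mid,15,28.8); t=(p[m]-c)@dd
    print(f,m.sum(),"offs mm,yaw,down",x,"c",c,"e",e,"extent",np.percentile(t,[0,1,2,98,99]),"mouth if mid",c-.05*dd)
gp=np.array([.4204,-.0298,.2352]);gd=np.array([.8472,.2281,-.4799]);gc=gp+.07*gd
for f in ["side2","top2","wrist2"]:
    p,h=load(f+".npz"); m=near(p,gc,gd,.014,-.024,.045)
    if m.sum()<30: print(f,"few");continue
    x,c,dd,e=cyl(p[m],.009,gc,15.07,28.68); t=(p[m]-c)@dd
    print(f,"rod",m.sum(),x,e,c,"tmax",t.max()+.07)
E
```

```text
side0 223 offs mm,yaw,down [ 0.6744  0.5397 15.6901 36.1375] c [0.6311 0.0247 0.1125] e 0.929004531810964 extent [-0.054  -0.0523 -0.0519  0.0454  0.0466] mouth if mid [0.5922 0.0138 0.142 ]
top0 414 offs mm,yaw,down [ 1.2397  2.0191 15.2508 36.508 ] c [0.6316 0.0254 0.1138] e 0.8608834327087436 extent [-0.0498 -0.0486 -0.048   0.0482  0.0493] mouth if mid [0.5928 0.0149 0.1435]
side2 210 offs mm,yaw,down [ 1.0496  0.6582 15.9347 36.0394] c [0.631  0.0251 0.1126] e 0.9587432404080509 extent [-0.0535 -0.0526 -0.0522  0.0454  0.0471] mouth if mid [0.5922 0.014  0.142 ]
side2 rod 189 [ 0.8376  0.1021 15.2345 28.6027] 0.6756351628547063 [ 0.4795 -0.013   0.2017] tmax 0.11489224773104921
top2 few
wrist2 rod 607 [-0.5545 -0.3449 15.1022 27.8424] 0.22004713367866635 [ 0.4797 -0.0144  0.2013] tmax 0.11509033165826751
```

The fitted bore slope is 36.2°, not the 29° I had from the raw point direction, which points inside the mouth had skewed. Two views agree on it, so I'll re-aim with the tip 25 mm short of the mouth.

```bash
cat >> h.py <<'E'
MID=np.array([.6312,.0245,.1123]); GB=gframe(15.4,36.2); D=GB.as_matrix()[:,0]; MOUTH=MID-.05*D
E
python3 - <<'E'
from h import *
row(MOUTH-(.1295+.025)*D,toolR(GB,15))
E
```

```text
row [-75.   -3.   -8.3] [-0.0001  0.1302 -0.0051] dist 76 deg 7.5
```

Request:
{"fn": "servo_tool", "kwargs": {
  "targets": [
    [-18,-1,-2,0,0.033,-0.001,0],
    [-37,-1.5,-4,0,0.065,-0.0025,0],
    [-56,-2.2,-6,0,0.1,-0.004,0],
    [-70,-2.8,-8,0,0.125,-0.005,0],
    [-75,-3,-8.3,0,0.13,-0.005,0],
    [-75,-3,-8.3,0,0.13,-0.005,0]
  ]
}}

```text
time: 8.05
tool_pos: [0.5349, -0.0021, 0.4012]
tcp_rot: [-180.0, -21.2, -164.6]
ft_force: [0.3, -0.7, -2.6]
opening: 0.0217
```

Run:
```python
from fit import *
p,Rc,s=pose();print(s["time"],s["ft_force"],s["ft_torque"],s["joint_positions"])
G=Rc*R.from_matrix(toolR(gframe(0,0),15).as_matrix().T); gd=G.as_matrix()[:,0]; gp=p+HZ*Rc.as_matrix()[:,2]; gc=gp+.07*gd
print("gd",gd,"D",D,"lat",G.inv().apply(gp+.1295*gd-MOUTH)*1000)
ims=[]
for n in ["side","wrist"]:
    im=arm.get_image(n);ims.append(im["pixels"]);pc=cloud(im);k=im["range_z"]>0;h=cv2.cvtColor(im["pixels"],cv2.COLOR_BGR2HSV)[k]
    m=near(pc,gc,gd,.014,-.024,.045)
    x,c,dd,e=cyl(pc[m],.009,gc,15.4,36.2); print(n,"rod",m.sum(),x,e)
    m=near(pc,MID,D,.018,-.06,.06)&(h[:,1]<60)&(h[:,2]>80)
    if m.sum()>40:
        x,c2,dd,e=cyl(pc[m],.014,MID,15.4,36.2); print(n,"tube",m.sum(),x,e,c2)
    for q in ["gauge_tip","bore_mouth"]:
        for r in arm.spot_point(n,q)[:1]: print(n,q,round(r["conf"],2),np.array(r["location"]))
    print(n,"expected tip, mouth px",proj(im,gp+.1295*gd),proj(im,MOUTH))
a=ims[0][130:250,190:350]; w=ims[1][250:384,160:360]
cv2.imwrite("pics/pre2.png",np.hstack([cv2.resize(a,(480,360),interpolation=2),cv2.resize(w,(320,360))]))
```

```text
8.05 [ 0.2903 -0.7198 -2.5813] [ 0.1699 -0.4488  0.0343] [-25.2021  21.7886  26.8723 100.3245  -3.5864  80.4991 108.348 ]
gd [ 0.7782  0.214  -0.5904] D [ 0.778   0.2143 -0.5906] lat [-24.9937  -0.126   -0.1244]
side rod 163 [ 0.9239 -0.0993 15.254  36.459 ] 0.6788395631812174
side tube 220 [ 0.4948  0.2502 15.8969 35.7881] 0.8660201426208974 [0.6312 0.025  0.1125]
side gauge_tip 0.82 [266.9 186. ]
side bore_mouth 0.88 [274.9 182.7]
side expected tip, mouth px (np.float64(266.60969645374547), np.float64(182.63957089186798)) (np.float64(273.42972970009015), np.float64(183.54794456959917))
wrist rod 613 [-0.2517 -0.7935 15.4638 35.3788] 0.22826935110030824
wrist tube 127 [-2.6867  5.9246 11.7254 31.8817] 0.40823225565566473 [0.6353 0.0228 0.1171]
wrist gauge_tip 0.82 [257.6 358.1]
wrist bore_mouth 0.62 [259.6 379.2]
wrist expected tip, mouth px (np.float64(258.8935281459443), np.float64(362.0850575003552)) (np.float64(258.96497531898416), np.float64(377.87464170385374))
```

View pics/pre2.png

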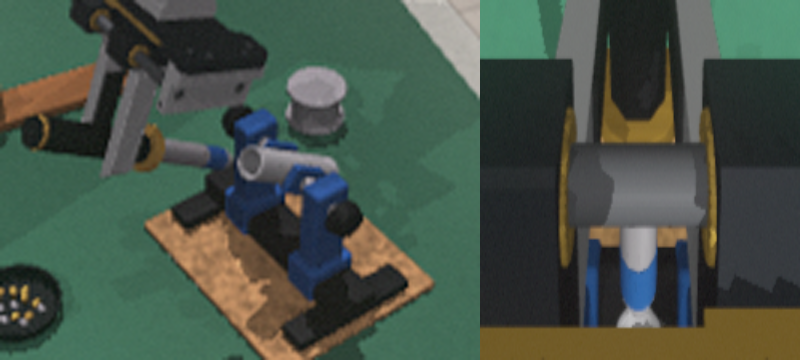

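The side view shows the rod aligned with the bore, and the wrist view shows tip and mouth in line (column about 259). Relative offset is about 0.4 mm. Inserting slowly along tool (-0.966, 0, 0.259).

Request:
{"fn": "servo_tool", "kwargs": {
  "targets": [
    [-9.7,0,2.6,0,0,0,0],
    [-19.3,0,5.2,0,0,0,0],
    [-27,0,7.2,0,0,0,0],
    [-34.8,0,9.3,0,0,0,0],
    [-42.5,0,11.4,0,0,0,0],
    [-50.2,0,13.5,0,0,0,0],
    [-58,0,15.5,0,0,0,0],
    [-58,0,15.5,0,0,0,0]
  ]
}}

```text
time: 9.35
tool_pos: [0.582, 0.011, 0.3654]
tcp_rot: [-180.0, -21.2, -164.6]
ft_force: [-0.1, -0.1, -1.3]
opening: 0.0221
```

```bash
cat > chk.py <<'E'
from h import *
p,Rc,s=pose()
G=Rc*R.from_matrix(toolR(gframe(0,0),15).as_matrix().T); gd=G.as_matrix()[:,0]; gp=p+HZ*Rc.as_matrix()[:,2]
print(s["time"],"F gauge axes",G.inv().apply(s["ft_force"]),"T",G.inv().apply(s["ft_torque"]),"open",s["opening"])
print("collar rel mouth mm (bore axes)",GB.inv().apply(gp+.0395*gd-MOUTH)*1000,"gd-D deg",(GB.inv()*G).as_euler("xyz",degrees=True))
E
python3 chk.py
```

```text
9.35 F gauge axes [ 0.7241 -0.0861 -1.1193] T [ 0.028  -0.4445  0.0148] open 0.022090327993385096
collar rel mouth mm (bore axes) [-54.5537   0.0033  -0.1756] gd-D deg [-0.0132  0.0257 -0.0019]
```

Request:
{"fn": "servo_tool", "kwargs": {
  "targets": [
    [-7.7,0,2.1,0,0,0,0],
    [-15.5,0,4.1,0,0,0,0],
    [-23.2,0,6.2,0,0,0,0],
    [-30.9,0,8.3,0,0,0,0],
    [-37.7,0,10.1,0,0,0,0],
    [-43.5,0,11.6,0,0,0,0],
    [-46.4,0,12.4,0,0,0,0],
    [-46.4,0,12.4,0,0,0,0]
  ]
}}

```text
time: 10.35
tool_pos: [0.6192, 0.0211, 0.3375]
tcp_rot: [-180.0, -21.2, -164.6]
ft_force: [0.2, -0.9, -2.0]
opening: 0.0216
```

```bash
python3 chk.py
```

```text
10.35 F gauge axes [ 1.1787 -0.8978 -1.6457] T [ 0.0504 -0.4173  0.0044] open 0.02157835839971736
collar rel mouth mm (bore axes) [-6.8613 -0.0814  0.0786] gd-D deg [-0.0042 -0.0027 -0.0114]
```

Still free. Now creeping towards contact in small steps.

Request:
{"fn": "servo_tool", "kwargs": {
  "targets": [
    [-1,0,0.27,0,0,0,0],
    [-2,0,0.53,0,0,0,0],
    [-3,0,0.8,0,0,0,0],
    [-3.9,0,1.05,0,0,0,0],
    [-3.9,0,1.05,0,0,0,0]
  ]
}}

```text
time: 10.98
tool_pos: [0.6223, 0.022, 0.3351]
tcp_rot: [-180.0, -21.2, -164.6]
ft_force: [-1.0, 0.4, -1.3]
opening: 0.0217
```

```bash
python3 chk.py
```

```text
10.975 F gauge axes [ 0.1256  0.6015 -1.5751] T [-0.0007 -0.4582 -0.014 ] open 0.02171026745849334
collar rel mouth mm (bore axes) [-2.8568 -0.0285  0.1096] gd-D deg [-0.0038 -0.0061 -0.0054]
```

Request:
{"fn": "servo_tool", "kwargs": {
  "targets": [
    [-0.6,0,0.16,0,0,0,0],
    [-1.2,0,0.31,0,0,0,0],
    [-1.5,0,0.4,0,0,0,0],
    [-1.5,0,0.4,0,0,0,0]
  ]
}}

```text
time: 11.48
tool_pos: [0.6235, 0.0224, 0.3342]
tcp_rot: [-180.0, -21.2, -164.6]
ft_force: [-0.2, 0.1, -1.1]
opening: 0.0215
```

```bash
python3 chk.py
```

```text
11.475 F gauge axes [ 0.5579  0.193  -1.0144] T [ 0.0139 -0.4702  0.0482] open 0.02154080695594594
collar rel mouth mm (bore axes) [-1.3453 -0.031   0.1208] gd-D deg [-0.0029 -0.0076 -0.0066]
```

Request:
{"fn": "servo_tool", "kwargs": {
  "targets": [
    [-0.5,0,0.13,0,0,0,0],
    [-1.0,0,0.27,0,0,0,0],
    [-1.5,0,0.4,0,0,0,0],
    [-1.5,0,0.4,0,0,0,0]
  ]
}}

```text
time: 11.98
tool_pos: [0.6247, 0.0227, 0.3333]
tcp_rot: [-180.0, -21.2, -164.6]
ft_force: [0.2, 0.4, -1.1]
opening: 0.0218
```

```bash
python3 chk.py
```

```text
11.975 F gauge axes [ 0.9271  0.3086 -0.7334] T [ 0.0083 -0.4692  0.0641] open 0.021815440345778907
collar rel mouth mm (bore axes) [ 0.2212 -0.0151  0.1025] gd-D deg [-0.0059 -0.0053 -0.0031]
```

Request:
{"fn": "servo_tool", "kwargs": {
  "targets": [
    [-0.5,0,0.13,0,0,0,0],
    [-1.0,0,0.27,0,0,0,0],
    [-1.0,0,0.27,0,0,0,0]
  ]
}}

```text
time: 12.35
tool_pos: [0.6252, 0.0227, 0.3328]
tcp_rot: [180.0, -21.3, -164.6]
ft_force: [-5.2, -0.6, 4.1]
opening: 0.0215
```

```bash
python3 chk.py
```

```text
12.35 F gauge axes [-6.6155  0.7676  0.1983] T [0.2073 1.1046 0.1327] open 0.02147990031133509
collar rel mouth mm (bore axes) [ 0.6943 -0.1069 -0.1466] gd-D deg [ 0.0192  0.0704 -0.0176]
```

Request:
{"fn": "servo_tool", "kwargs": {
  "targets": [
    [-0.5,0,0.13,0,0,0,0],
    [-1.0,0,0.27,0,0,0,0],
    [-1.0,0,0.27,0,0,0,0]
  ]
}}

```text
time: 12.72
tool_pos: [0.6255, 0.0227, 0.3324]
tcp_rot: [180.0, -21.4, -164.6]
ft_force: [-13.2, -1.2, 11.5]
opening: 0.0217
```

```bash
python3 chk.py
```

```text
12.725 F gauge axes [-17.3161   2.3738   1.4905] T [0.5572 3.1384 0.14  ] open 0.02168502847987795
collar rel mouth mm (bore axes) [ 0.8647 -0.0855 -0.4277] gd-D deg [ 0.0498  0.1774 -0.0221]
```

Axial reaction of 17 N at the expected depth (0.7–0.9 mm past my estimate), so the collar is on the mouth. I'll take a picture to confirm.

Run:
```python
from fit import *
p,Rc,s=pose(); im=arm.get_image("side"); pc=cloud(im);k=im["range_z"]>0;h=cv2.cvtColor(im["pixels"],cv2.COLOR_BGR2HSV)[k]
m=near(pc,MID,D,.018,-.05,.06)&(h[:,1]<60)&(h[:,2]>80)
print(m.sum(),cyl(pc[m],.014,MID,15.4,36.2))
cv2.imwrite("pics/home.png",cv2.resize(im["pixels"][130:250,200:360],(640,480),interpolation=2))
# withdraw vector 25mm & 150mm along -D in tool axes
print(Rc.inv().apply(-D)*1000)
```

```text
141 (array([ 0.7496, -0.0016, 14.8221, 35.5966]), array([0.631 , 0.0252, 0.1123]), array([ 0.7861,  0.208 , -0.5821]), np.float64(0.5371964656934024))
[ 966.7224   -0.3884 -255.8274]
```

View pics/home.png

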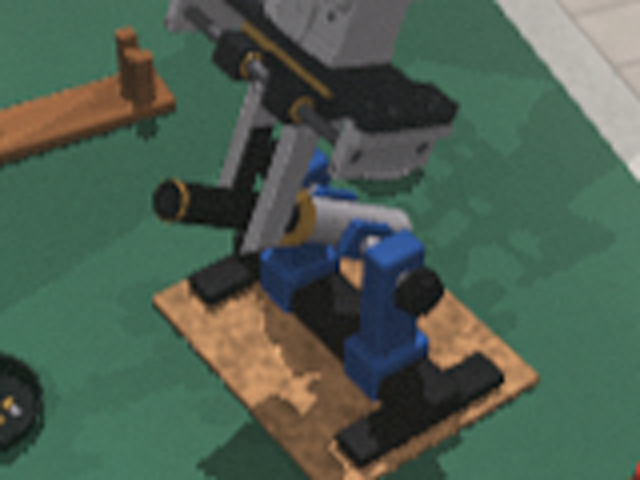

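The picture shows the brass collar seated on the tube mouth at about (300, 215) in the crop, with the tube's direction unchanged. Drawing it straight out.

Request:
{"fn": "servo_tool", "kwargs": {
  "targets": [
    [1.9,0,-0.5,0,0,0,0],
    [6,0,-1.6,0,0,0,0],
    [14,0,-3.75,0,0,0,0],
    [24,0,-6.4,0,0,0,0],
    [34,0,-9.1,0,0,0,0],
    [44,0,-11.8,0,0,0,0],
    [54,0,-14.5,0,0,0,0],
    [60,0,-16.1,0,0,0,0]
  ]
}}

```text
time: 13.78
tool_pos: [0.5775, 0.0096, 0.3694]
tcp_rot: [-180.0, -21.2, -164.6]
ft_force: [-0.1, 0.1, -1.1]
opening: 0.0218
```

```bash
python3 chk.py
```

```text
13.775 F gauge axes [ 0.6012  0.1204 -0.9729] T [ 0.0587 -0.4513  0.0165] open 0.021781560660812646
collar rel mouth mm (bore axes) [-60.526   -0.0679   0.2974] gd-D deg [ 0.0031 -0.03   -0.0121]
```

Request:
{"fn": "servo_tool", "kwargs": {
  "targets": [
    [10,0,-2.7,0,0,0,0],
    [20,0,-5.4,0,0,0,0],
    [30,0,-8,0,0,0,0],
    [42,0,-11.3,0,0,0,0],
    [56,0,-15,0,0,0,0],
    [70,0,-18.8,0,0,0,0],
    [82,0,-22,0,0,0,0],
    [82,0,-22,0,0,0,0]
  ]
}}

```text
time: 14.78
tool_pos: [0.5114, -0.0086, 0.4197]
tcp_rot: [180.0, -21.1, -164.6]
ft_force: [1.1, 0.0, -1.2]
opening: 0.0217
```

```bash
python3 chk.py
python3 - <<'E'
from fit import *
p,Rc,s=pose(); gp=p+HZ*Rc.as_matrix()[:,2]; print(gp,s["joint_positions"])
def load(f):
    im=dict(np.load(f)); pp=cloud(im); k=im["range_z"]>0; return pp,cv2.cvtColor(im["pixels"],cv2.COLOR_BGR2HSV)[k]
for n in ["side","top"]:
    im=arm.get_image(n); np.savez(n+"3.npz",**im)
    for f in [n+"0.npz",n+"3.npz"]:
        pc,h=load(f); m=near(pc,MID,D,.018,-.06,.06)&(h[:,1]<60)&(h[:,2]>80)
        x,c,dd,e=cyl(pc[m],.014,MID,15.4,36.2); print(f,"tube",m.sum(),x,e)
    # lens ring
    pc,h=load(n+"0.npz"); m=np.all((pc>[.4,-.42,.13])&(pc<[.62,-.2,.26]),1)&(h[:,1]<60)&(h[:,2]>120); q=pc[m]
    # torus-ish annulus: outer r 55, inner 46.5, thickness 14: fit centre+yaw using distance outside solid
    def sol(pr):
        c=np.array([pr[0],pr[1],pr[2]])/1000; y=np.radians(pr[3]); nx=np.array([np.cos(y),np.sin(y),0]); ny=np.array([-np.sin(y),np.cos(y),0])
        v=q-c; a=v@nx*1000; r=np.hypot(v@ny,v[:,2])*1000
        dx=abs(a)-7; dr=abs(r-50.75)-4.25
        return np.where((dx>0)|(dr>0),np.hypot(np.maximum(dx,0),np.maximum(dr,0)),np.maximum(dx,dr))
    s=least_squares(sol,[517,-303,190,18],loss="soft_l1"); print(n,"ring",len(q),s.x,np.median(abs(s.fun)))
E
```

```text
14.775 F gauge axes [ 1.5883 -0.2771 -0.3758] T [-0.0197 -0.4947  0.0051] open 0.021655419760030773
collar rel mouth mm (bore axes) [-145.4126   -0.1198    0.5529] gd-D deg [ 0.0144 -0.0771 -0.0132]
[ 0.4488 -0.0259  0.2514] [-25.9493  18.0847  27.4715 102.5385  -2.1394  81.6206 107.8989]
side0.npz tube 226 [ 0.3648  0.1234 15.9177 36.1074] 0.8875821249632493
side3.npz tube 222 [ 0.3047  0.2766 15.3219 35.8442] 0.9413620066411434
side ring 576 [ 517.226  -302.4231  191.5868   17.353 ] 0.8100194649379326
top0.npz tube 442 [ 0.8063  1.5418 15.2501 36.3991] 0.814206143861572
top3.npz tube 0 [ 0.   0.  15.4 36.2] nan
top ring 403 [ 519.4989 -301.9051  190.2544   17.1788] 0.6802581813916291
  return _methods._mean(a, axis=axis, dtype=dtype,
  ret = ret.dtype.type(ret / rcount)
```

The tube is unmoved (side fits before and after agree within noise) and the gauge is clear. Next I'll level it and swing it towards the magnifier.

Run:
```python
from h import *
d,w=row([.40,-.08,.30],toolR(gframe(-30,0),15))
for i in range(1,9):
    f=min(1,i/7); print(np.round(d*f,1),np.round(w*f,3))
```

```text
row [169.   -6.2   6.2] [-0.0434 -0.5975  0.804 ] dist 169 deg 57.4
[24.1 -0.9  0.9] [-0.006 -0.085  0.115]
[48.3 -1.8  1.8] [-0.012 -0.171  0.23 ]
[72.4 -2.6  2.7] [-0.019 -0.256  0.345]
[96.6 -3.5  3.5] [-0.025 -0.341  0.459]
[120.7  -4.4   4.4] [-0.031 -0.427  0.574]
[144.8  -5.3   5.3] [-0.037 -0.512  0.689]
[169.   -6.2   6.2] [-0.043 -0.598  0.804]
[169.   -6.2   6.2] [-0.043 -0.598  0.804]
```

Request:
{"fn": "servo_tool", "kwargs": {
  "targets": [
    [24,-1,1,-0.006,-0.085,0.115,0],
    [48,-2,2,-0.012,-0.171,0.23,0],
    [72,-3,3,-0.019,-0.256,0.345,0],
    [97,-3.5,3.5,-0.025,-0.341,0.459,0],
    [121,-4.4,4.4,-0.031,-0.427,0.574,0],
    [145,-5.3,5.3,-0.037,-0.512,0.689,0],
    [169,-6.2,6.2,-0.043,-0.598,0.804,0],
    [169,-6.2,6.2,-0.043,-0.598,0.804,0]
  ]
}}

```text
time: 15.88
tool_pos: [0.3586, -0.0571, 0.4747]
tcp_rot: [179.9, 15.1, 149.9]
ft_force: [0.9, -0.6, -1.6]
opening: 0.0217
```

Run:
```python
from h import *
print(pose()[2]["joint_positions"],pose()[2]["tool_pos"])
d,w=row([.362,-.238,.25],toolR(gframe(-72.7,0),15))
for i in range(1,9):
    f=min(1,i/7); print(np.round(d*f,1),np.round(w*f,3))
```

```text
[-28.7846 -15.2958  25.1159 124.8516  17.5099  57.4426  48.2125] [ 0.3586 -0.0571  0.4747]
row [ -44.1 -123.3   63.9] [0.1945 0.001  0.7184] dist 146 deg 42.6
[ -6.3 -17.6   9.1] [0.028 0.    0.103]
[-12.6 -35.2  18.3] [0.056 0.    0.205]
[-18.9 -52.8  27.4] [0.083 0.    0.308]
[-25.2 -70.5  36.5] [0.111 0.001 0.41 ]
[-31.5 -88.1  45.7] [0.139 0.001 0.513]
[ -37.8 -105.7   54.8] [0.167 0.001 0.616]
[ -44.1 -123.3   63.9] [0.194 0.001 0.718]
[ -44.1 -123.3   63.9] [0.194 0.001 0.718]
```

Request:
{"fn": "servo_tool", "kwargs": {
  "targets": [
    [-6.3,-17.6,9.1,0.028,0,0.103,0],
    [-12.6,-35.2,18.3,0.056,0,0.205,0],
    [-18.9,-52.8,27.4,0.083,0,0.308,0],
    [-25.2,-70.5,36.5,0.111,0.001,0.41,0],
    [-31.5,-88.1,45.7,0.139,0.001,0.513,0],
    [-37.8,-105.7,54.8,0.167,0.001,0.616,0],
    [-44.1,-123.3,63.9,0.194,0.001,0.718,0],
    [-44.1,-123.3,63.9,0.194,0.001,0.718,0]
  ]
}}

```text
time: 16.88
tool_pos: [0.3495, -0.1938, 0.4233]
tcp_rot: [-179.7, 15.0, 107.4]
ft_force: [-0.3, 0.3, -1.6]
opening: 0.0215
```

Run:
```python
from h import *
print(pose()[2]["joint_positions"],pose()[2]["tool_pos"])
d,w=row([.4383,-.2143,.19],toolR(gframe(-72.7,0),15))
```

```text
[-15.4742  -5.7974  34.274  124.7591  19.5316  52.8562  25.3878] [ 0.3495 -0.1938  0.4233]
row [15.8 79.  56.5] [-0.0047 -0.0005  0.0018] dist 98 deg 0.3
```

Request:
{"fn": "servo_tool", "kwargs": {
  "targets": [
    [3,16,11,0,0,0,0],
    [6,32,23,-0.002,0,0.001,0],
    [9,47,34,-0.004,0,0.002,0],
    [12,61,44,-0.0047,0,0.002,0],
    [14.5,72,52,-0.0047,0,0.002,0],
    [15.8,79,56.5,-0.0047,0,0.002,0],
    [15.8,79,56.5,-0.0047,0,0.002,0],
    [15.8,79,56.5,-0.0047,0,0.002,0]
  ]
}}

```text
time: 17.88
tool_pos: [0.4239, -0.1692, 0.3655]
tcp_rot: [179.8, 15.0, 107.3]
ft_force: [-0.1, -0.3, -2.0]
opening: 0.0216
```

Run:
```python
from fit import *
p,Rc,s=pose();print(s["time"],s["tool_pos"],s["tcp_rot"],s["ft_force"],s["ft_torque"])
G=Rc*R.from_matrix(toolR(gframe(0,0),15).as_matrix().T); gd=G.as_matrix()[:,0]; gp=p+HZ*Rc.as_matrix()[:,2]; b=gp+.1075*gd
L=np.array([.518,-.302,.19]); ML=gframe(17.3,0)
print("band FK",b,"in lens frame mm",ML.inv().apply(b-L)*1000,"dir",ML.inv().apply(gd))
ims=[]
for n in ["side","top","wrist"]:
    im=arm.get_image(n);ims.append(im["pixels"]);pc=cloud(im);k=im["range_z"]>0;h=cv2.cvtColor(im["pixels"],cv2.COLOR_BGR2HSV)[k]
    m=near(pc,b,gd,.014,-.05,.012)
    if m.sum()>30:
        x,c,dd,e=cyl(pc[m],.009,b,-72.7,0); print(n,"rod",m.sum(),x,e)
    mb=near(pc,b,gd,.014,-.03,.03)&(h[:,0]>95)&(h[:,0]<125)&(h[:,1]>100)
    if mb.sum()>8: t=(pc[mb]-b)@gd; print(n,"band along",mb.sum(),t.min(),t.max(),t.mean())
    for q in ["gauge_band","lens_center"]:
        for r in arm.spot_point(n,q)[:1]: print(n,q,round(r["conf"],2),np.array(r["location"]))
    print("exp band,lens",proj(im,b),proj(im,L))
cv2.imwrite("pics/fin.png",np.hstack([cv2.resize(ims[0][150:384,180:400],(423,450)),cv2.resize(ims[1][100:350,300:500],(360,450))]))
```

```text
17.875 [ 0.4239 -0.1692  0.3655] [179.7954  15.0132 107.2828] [-0.1333 -0.3153 -1.9999] [ 0.2644  0.1373 -0.    ]
band FK [ 0.4704 -0.3162  0.1913] in lens frame mm [-49.6317   0.582    1.3036] dir [ 0.0006 -1.      0.0002]
side rod 362 [ -1.6995   1.3393 -72.6215  -0.788 ] 0.5498457355382719
side band along 120 -0.008624743443620849 0.010777792360922722 0.0010861942250012487
side gauge_band 0.97 [276.  308.3]
side lens_center 0.91 [298.5 293.9]
exp band,lens (np.float64(276.9117126864519), np.float64(308.0759238446869)) (np.float64(299.39589867531544), np.float64(292.7014059585762))
top rod 98 [  1.3614   0.7694 -71.4221   5.7579] 0.6988298753079556
top band along 72 -0.009144949466800762 0.010124783200541847 0.0011152651191014714
top gauge_band 0.57 [405.9 241.9]
top lens_center 0.73 [397.7 220.5]
exp band,lens (np.float64(404.628970298171), np.float64(244.27848269362815)) (np.float64(396.34541640652765), np.float64(220.9447960447294))
wrist rod 661 [  0.6959  -0.923  -72.5115  -0.5615] 0.22247682238554084
wrist band along 293 -0.009878782619970902 0.011649118311472383 0.0004301201334909543
wrist gauge_band 0.62 [257.3 345.8]
exp band,lens (np.float64(257.77803010040356), np.float64(347.1452231547536)) (np.float64(320.2077509542622), np.float64(345.81100766548684))
```

View pics/fin.png

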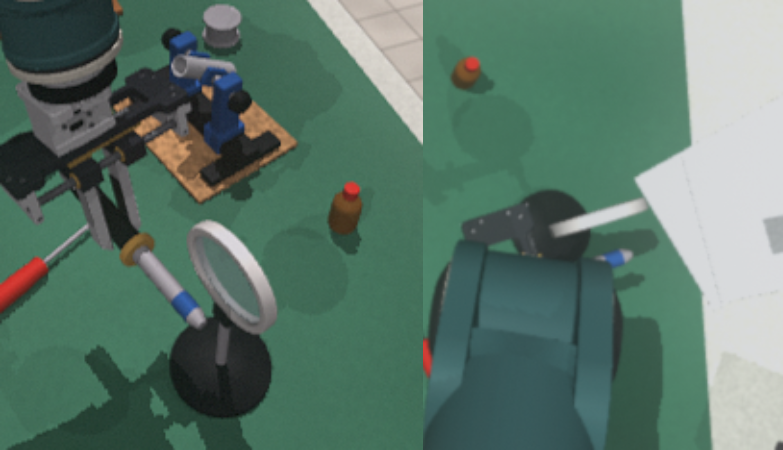

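The side view shows the gauge level across the robot side of the lens, band in front of the ring without touching it. The top view shows the tip and band clear of the ring. I'll hold still, then hand in.

Request:
{"fn": "servo_tool", "kwargs": {
  "targets": [
    [0,0,0,0,0,0,0],
    [0,0,0,0,0,0,0],
    [0,0,0,0,0,0,0],
    [0,0,0,0,0,0,0]
  ]
}}

```text
time: 18.82
tool_pos: [0.4241, -0.169, 0.3653]
tcp_rot: [179.8, 15.0, 107.3]
ft_force: [0.4, -0.3, -1.5]
opening: 0.0212
```

```bash
python3 -c "
from h import *
s=pose()[2];print(s['dq'],s['opening'],s['ft_force'],s['tool_pos']);print(arm.close_job())"
```

```text
[ 0.008   0.1094 -0.0174  0.0364 -0.0023 -0.1758  0.0476] 0.02118722386123917 [ 0.4258 -0.2657 -1.515 ] [ 0.4241 -0.169   0.3653]
the job is handed in; nothing more can be done
None
```

The bore check is done and the job was handed in at about 19 s, with the gauge still held at the magnifier. No verdict was reported.

- **Bore check:** The rod slid down the 36° bore freely until the collar met the tube's mouth, with an axial push of about 17 N. The picture showed the collar seated. I then drew the gauge fully out.
- **Tube:** Side-camera fits before and after agree to about 0.2 mm and 0.6°, which is within the noise. The arm hid the tube from the top camera, so that second check gave nothing.
- **Presentation:** The gauge is level and across the lens, with the band about 50 mm behind the lens centre on the robot side. By arm position it is within about 1.5 mm sideways and in height. The arm was still, the grip firm, and there was no sign of contact with the magnifier.
- **Disagreements:** The cameras' fits of the rod's final position differed from the arm's by 1–2 mm, about their calibration error. The side and wrist fits put the rod within 1° of level. The top camera's fit said nearly 6°, but it had few points, so I discounted it. My first estimate of the bore slope, 29°, was wrong and I corrected it before insertion.
- **Other items:** I did not go near the dish, spool, flux bottle or screwdriver, though I did not re-measure their positions at the end.

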